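Ballast the bench stand, draw its leg to the mark and cam it shut

TASK

Set up the low blue bench stand: first put the ring weight over the post on top of the stand so that it lies flat there, and let go of it. Then pull the spring-loaded leg out by its black cross handle until the handle's yellow end is level with the red mark flag, and only then, holding the leg on the mark all the while, slide the orange cam lever fully shut (away from the red flag). The cam's bolt is not tightened yet and will not hold the leg, so finish still holding the leg on its mark with the lever shut; leave the bell, the red hex key set and the grease tub alone.

Things in the scene. Friction and masses are not known exactly. Their poses are not given: they have to be found in the camera images.
- stand: Fixed blue stand on the bench: body 110 x 135 mm, top face flat at 40 mm above the bench. Origin: centre of the body, at bench height. Its y axis is the slide line of the leg: the leg comes out of the -y face (68 mm from the origin) towards -y. x runs along the cross handle. A flat scale strip (30 mm wide, 5 mm high, centred at x = -64 mm) lies beside the leg and carries the red flag.
- post_top (a point): Top of the upright steel post on the stand's top face, at x = 0, y = +38 mm of the stand, 75 mm above the bench. The post is 12 mm thick, stands 35 mm out of the top face and has a tapered tip.
- ballast: Loose dark steel ring weight, lying flat on the bench: 54 mm outside diameter, 22 mm hole, 18 mm thick, about 0.25 kg (varies). Origin: centre of its underside; z is its hole axis. On the post its underside lies on the stand's top face, 40 mm above the bench.
- leg: The sliding leg with its cross handle and the cam lever that it carries; same axes as the stand. Origin: on the handle's centre line, middle of its length, at bench height. It sits at y = -105 mm of the stand when fully in and can be drawn 85 mm out towards -y. A spring pulls it back in (3 N when in, about 4 N when drawn out) whenever it is not held.
- handle_mid (a point): Centre of the black cross handle: a bar 106 mm long in x, 12 mm wide in y, 22 mm high, from 56 to 78 mm above the bench. Under it is only a thinner web (8 mm), so fingers can straddle it from above with tips down to 42 mm above the bench and can slide along it in x.
- handle_tip (a point): Yellow -x end of the cross handle, on its centre line (56 mm in -x from the handle's middle), 78 mm above the bench. This is the pointer that is set level (in the stand's y) with the red flag.
- length_mark (a point): Top of the upright red mark flag (8 x 4 mm, 74 mm tall, 4 mm of it along y), clipped stiffly to the scale 68 mm in -x of the leg's line; axes parallel to the stand's. Its place along y differs each time, 30 to 70 mm beyond where the handle is when the leg is fully in. Do not push it.
- cam_paddle (a point): Middle of the upright orange paddle of the cam lever, 64 mm above the bench: 8 mm thick in x (10 at its top), 22 mm wide in y, from 39 to 88 mm above the bench. It stands behind the handle (+y side), 4.5 mm off its rear face. Open it is at x = -2 mm of the leg, shut 30 mm further in +x. A finger run along the handle's rear face in +x pushes it shut.
- cam_lever (a joint): Position of the cam lever along the handle in m: 0 fully open, 0.030 fully shut (hard stop), growing in +x of the stand. It stays where it is left; sliding friction 2 N.
- bell: Bystander: silver handlebar bell, 53 x 66 x 31 mm; origin at the centre of its underside.
- hex_key_set: Bystander: red folding hex key set, 30 x 90 x 22 mm; origin at the centre of its underside.
- grease_tub: Bystander: blue grease tub, 72 mm across, 62 mm high; origin at the centre of its underside. It stands beside the big fixed soak tub (grey, blue lid, 194 mm tall), which fills the bench left of y = 0.42 m: lift the hand clear of that when starting from there.
There are look-alikes about, which are no part of the job. Leave any pink, purple or turquoise look-alike of the ballast alone.

How it is judged:
On the way, in this order (a step that is already met when the one before it is completed fails the run):
1. the ring weight lies flat on the stand's top round the post, let go (horizontal distance between ballast and post_top below 0.008 m and z of ballast in the frame of stand between 0.036 and 0.044 m and angle between ballast's own z axis and vertical below 0.12 rad and contact force between the fingers and ballast below 0.1 N and linear speed of ballast below 0.02 m/s), for 0.2 s.
2. the leg is held with the handle level with the red flag (within 5 mm), the cam lever still open (under 10 mm) (y of handle_tip in the frame of length_mark between -0.005 and 0.005 m and value of joint cam_lever below 0.01 m and contact force between the fingers and leg above 1 N), for 0.2 s.
3. the cam lever is shut (at least 27 mm) with the leg still held on the mark (y of handle_tip in the frame of length_mark between -0.005 and 0.005 m and value of joint cam_lever above 0.027 m and contact force between the fingers and leg above 1 N), for 0.2 s.
At the end, for the whole second after the job is handed in: The ring weight lies flat on the stand's top round the post (within 8 mm of the post's axis), not touched by the fingers; the cam lever is at least 27 mm of its 30 mm shut; the robot still holds the leg (contact over 1 N), at rest, with the handle's centre line within 5 mm of the red flag's (all of step 1 and all of step 3 and linear speed of leg below 0.01 m/s); the arm keeps its last pose, push and grip.
It fails at once if the cam lever is pushed over (beyond 12 mm) while the handle is more than 8 mm off the mark (value of joint cam_lever above 0.012 m and not (y of handle_tip in the frame of length_mark between -0.008 and 0.008 m)).
It fails at once if the red flag is shifted by more than 5 mm (distance of length_mark from where it was at the start of the episode above 0.005 m).
It fails at once if a bystander (bell, hex key set, grease tub) is shifted by more than 20 mm (distance of any of bell, hex_key_set, grease_tub from where it was at the start of the episode above 0.02 m).
It also fails if it takes over 64 s, if anything falls off the work surface, if the arm or the gripper's body presses on something with over 40 N, if the wrist force passes 120 N, or if a joint passes its speed limit or range.

ROBOT

A 6-joint arm with a two-finger parallel gripper is mounted at the origin on a cart in front of the work surface, level with it; the furniture and walls round the work are solid. World frame = base frame: x ahead of the robot, y to its left, z up, the work surface at z = 0. Lengths are in m, angles in rad, forces in N, time in s.
With the tool pointing down it reaches from about 0.275 to 0.725 m from the base axis. Payload 15.9 kg.
Tool frame: the origin (TCP) lies at the very end of the fingers, on their centre line; the grasp point (between the pads) lies 19 mm behind it (robot.pinch_z is the distance from the TCP to the grasp point, in m); z points along the fingers, y is the line along which they close (so a half turn about z gives the same grasp; the last joint's range is limited). The gripper opens to 85 mm and grips with 20 to 120 N. Pads are 22 mm wide; open, the fingers measure 114 mm over their backs; the gripper's body (76 mm by 85 mm) begins 54 mm behind the grasp point. The pads swing forward as they close: fully open they stand 13 mm farther back than shut.
Start: joints at [1.338, 0.213, -0.034, 1.323, 0, 1.571], TCP at [0.115, 0.486, 0.21] pointing down, gripper open.
Joint ranges: [-2.98, 2.98], [-0.74, 1.72], [-1.14, 1.35], [-2.1, 2.04], [-1.57, 1.44], [-3.14, 3.14]. Speed limits (rad/s): [1.89, 1.89, 2.39, 2.57, 3.14, 3.14].

INTERFACE

Orientations are given as a 3x3 rotation matrix whose columns are the frame's x, y, z axes.
In Python, from rig import robot gives the robot as it stands.
- The arm moves only by the shell command python3 -m pendant 'ROWS' [FORCE]. ROWS is JSON, a list that holds one entry, the list of rows, each a list of 5 numbers: the gripper command: -1 is fully open, 1 is shut, values between are in proportion, then the shift along the tool's x, y, z in mm, then the turn about the tool's z in rad. In form: [[[claw, tx, ty, tz, roll], ...]]. A call has 1 to 12 rows; each row is the pose to reach, as a shift and turn from the pose commanded when the call began, along the tool's axes at that moment; what a row does not reach only later rows make up. A row lasts 1/10 s, in which the tool goes at most 50 mm and 8.59 degrees, less where a joint would pass 70% of its speed; a pose out of reach is approached as far as the arm can. A call with a gripper value outside its range is refused whole. The fingers move at their own pace and stop on an object; FORCE is the grip in N (left out, the last holds). Time passes only in rows, so rows that repeat a pose let the fingers close. It gives the time, the measured TCP pose, the force and the opening at its end, in the units of the state.
- robot.get_obs(): the state, without advancing time (a new reading comes with each control period).
- robot.read_camera(name): name is "scene" or "top" or "wrist"; returns the picture (480x640x3 uint8, blue, green, red); there is no depth.
- robot.camera_info(name): a dict with "camera_matrix" (3x3 intrinsics, pixels), "D" ([k1, k2, p1, p2, k3] as OpenCV has them; the pictures are not rectified), "extrinsics" (4x4, takes a point from world to camera coordinates); the wrist camera has in their place "mount" (4x4, takes a point from camera to tool coordinates, whose origin is the TCP and whose axes are the flange's). Camera axes: x right, y down, z forward; pixel columns grow to the right and rows downward; lengths in m; the calibration is good to about 2 mm. A picture is of the moment at which its call begins: read the wrist's pose just before it. camera_info takes no time and is no camera call.
- robot.sign_off(): hands the job in, once; it reports no verdict.
The state is a dict: "time": time; "joints": joint angles; "joint_velocities": joint speeds; "joint_torque": joint torques, N m; "position": TCP position; "eef_rot": TCP orientation; "wrist_force": force on the tool from outside, world axes, zero at the start; "ft_torque": the same for the moment, N m; "grip_width": finger opening in m.
Only numpy, scipy, OpenCV 4.12 (cv2) and the standard library are available. Lean on these libraries where they do the work, as an engineer would, in place of code of your own. Each camera call takes 0.05 s, during which the arm holds its last target. There are 200 camera calls.

## Working session

There is one attempt and no reset: what is moved stays moved. The work goes in short steps, Python scripts to look and compute and a shell command to move; the robot and the scene stay as the last step left them, time stands still between calls to the robot, and variables do not carry over. Pictures are saved under pics/ and viewed, on a budget of 10 in all, crops included, one or two more only if the job needs it, and the job is handed in when it is done.

```bash
mkdir -p pics; ls; python3 - <<'E'
from rig import robot
import cv2,numpy as np
for n in("scene","top"):
    im=robot.read_camera(n);cv2.imwrite(f"pics/{n}0.png",im)
    i=robot.camera_info(n);print(n,np.round(i["camera_matrix"],1).tolist(),i["D"],np.round(i["extrinsics"],3).tolist())
o=robot.get_obs();print({k:np.round(v,3).tolist() for k,v in o.items()},robot.pinch_z)
print(robot.camera_info("wrist"))
E
```

```text
pics
scene [[618.4, 0.0, 321.2], [0.0, 618.4, 232.5], [0.0, 0.0, 1.0]] [-0.01480714  0.          0.          0.          0.        ] [[0.763, -0.646, -0.024, -0.358], [-0.327, -0.353, -0.877, 0.245], [0.558, 0.677, -0.48, 1.043], [0.0, 0.0, 0.0, 1.0]]
top [[504.4, 0.0, 316.1], [0.0, 504.4, 234.8], [0.0, 0.0, 1.0]] [-0.00449792  0.          0.          0.          0.        ] [[-0.005, -1.0, -0.004, 0.032], [-0.992, 0.006, -0.128, 0.486], [0.128, 0.004, -0.992, 1.336], [0.0, 0.0, 0.0, 1.0]]
{'time': 0.1, 'joints': [1.338, 0.213, -0.035, 1.324, 0.0, 1.571], 'joint_velocities': [0.0, -0.001, 0.001, -0.0, 0.001, -0.001], 'joint_torque': [0.002, -68.724, 48.781, 0.012, 0.0, 0.0], 'position': [0.115, 0.486, 0.21], 'eef_rot': [[-0.973, 0.231, -0.0], [0.231, 0.973, -0.001], [0.0, -0.001, -1.0]], 'wrist_force': [0.526, -0.663, 0.587], 'ft_torque': [0.036, -0.041, -0.026], 'grip_width': 0.085} 0.0187
{'camera_matrix': array([[421.95548392,   0.        , 322.35611951],
       [  0.        , 421.95548392, 239.12215831],
       [  0.        ,   0.        ,   1.        ]]), 'D': array([-0.09415339,  0.        ,  0.        ,  0.        ,  0.        ]), 'mount': array([[ 4.13436290e-04, -9.59953255e-01, -2.80159914e-01,
         7.06500959e-02],
       [ 9.99999892e-01,  3.37050020e-04,  3.20830986e-04,
        -2.92109104e-05],
       [-2.13554845e-04, -2.80160017e-01,  9.59953290e-01,
        -1.63116590e-01],
       [ 0.00000000e+00,  0.00000000e+00,  0.00000000e+00,
         1.00000000e+00]])}
```

View pics/top0.png

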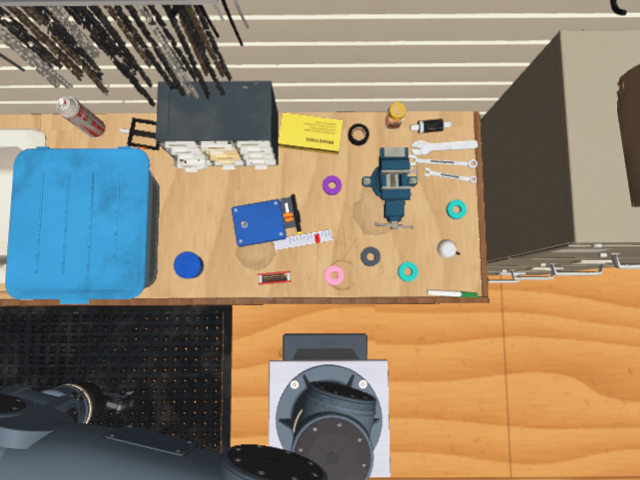

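View pics/scene0.png

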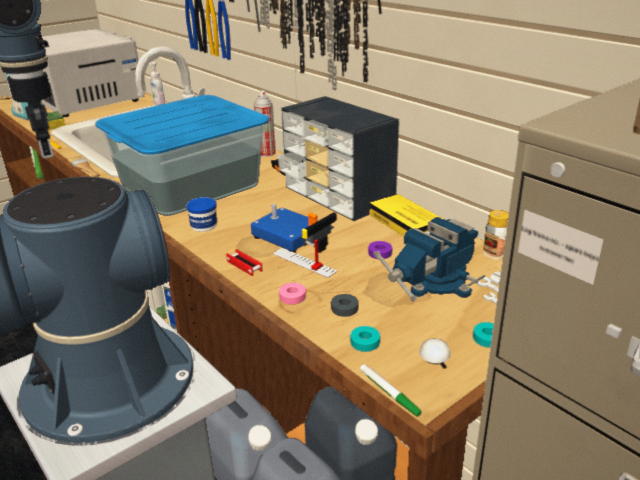

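The top view shows the blue stand at about (260,222), its black handle at (292,213) and the red flag at (318,238). For the ballast:
- **Dark ring (370,257):** loose on the open bench and steel grey, so it fits.
- **Black ring (359,134):** looks like tape beside the box.
- **Purple (332,185), pink (334,275), turquoise (407,271) and (456,209):** excluded look-alikes.

I'll confirm in an enlarged crop.

```bash
cat >h.py <<'E'
import cv2,numpy as np
from rig import robot
def cam(n,obs=None):
    i=robot.camera_info(n);K=i["camera_matrix"];D=np.array(i["D"])
    if n=="wrist":
        T=np.eye(4);T[:3,:3]=obs["eef_rot"];T[:3,3]=obs["position"];E=np.linalg.inv(T@i["mount"])
    else:E=np.array(i["extrinsics"])
    return K,D,E
def ray(c,uv):
    K,D,E=c;p=cv2.undistortPoints(np.array(uv,float).reshape(-1,1,2),K,D).reshape(-1,2)
    d=np.c_[p,np.ones(len(p))]@E[:3,:3];return -E[:3,:3].T@E[:3,3],d
def onz(c,uv,z):
    o,d=ray(c,uv);return o+d*((z-o[2])/d[:,2])[:,None]
def proj(c,P):
    K,D,E=c;return cv2.projectPoints(np.array(P,float).reshape(-1,3),cv2.Rodrigues(E[:3,:3])[0],E[:3,3],K,D)[0].reshape(-1,2)
def blobs(m,amin=15):
    n,l,s,ce=cv2.connectedComponentsWithStats(m.astype(np.uint8));return [(s[k].tolist(),ce[k]) for k in range(1,n) if s[k][4]>=amin],l
E
python3 - <<'E'
from h import *
t=cv2.imread("pics/top0.png");s=cv2.imread("pics/scene0.png");f=cv2.INTER_CUBIC
a=cv2.resize(t[185:285,220:385],None,fx=4.8,fy=3.0*1.0,interpolation=f) if 0 else cv2.resize(t[185:285,220:353],None,fx=3,fy=3,interpolation=f)
b=cv2.resize(t[117:217,320:453],None,fx=3,fy=3,interpolation=f)
c=cv2.resize(t[207:307,330:463],None,fx=3,fy=3,interpolation=f)
d=cv2.resize(s[200:300,240:373],None,fx=3,fy=3,interpolation=f)
cv2.imwrite("pics/crop1.png",np.vstack([np.hstack([a,b]),np.hstack([c,d])]))
C=cam("top");hsv=cv2.cvtColor(t,cv2.COLOR_BGR2HSV);H,S,V=cv2.split(hsv)
R=lambda m,x0,x1,y0,y1:(lambda z:(z.__setitem__((slice(y0,y1),slice(x0,x1)),m[y0:y1,x0:x1]),z)[1])(np.zeros_like(m))
m=R(V<110,345,395,240,275)
for st,ce in blobs(m)[0]:print("ring",st,ce,onz(C,ce,.018))
m=R((H>100)&(H<130)&(S>120),220,300,190,250)
for st,ce in blobs(m,200)[0]:print("stand",st,ce,onz(C,ce,.04))
cn=max(cv2.findContours(m.astype(np.uint8),0,2)[0],key=cv2.contourArea);r=cv2.minAreaRect(cn);bx=cv2.boxPoints(r);print(r,onz(C,bx,.04))
for nm,m,z in(("red",R(((H<8)|(H>172))&(S>150),300,335,225,250),.074),("or",R((H>8)&(H<18)&(S>180)&(V>150),275,305,190,235),.088),("yel",R((H>20)&(H<32)&(S>150)&(V>130),275,310,210,240),.078),("blk",R((V<60),275,310,185,240),.078)):
  for st,ce in blobs(m,2)[0]:print(nm,st,ce,onz(C,ce,z))
E
```

```text
ring [361, 247, 19, 19, 220] [369.97727273 256.12727273] [[ 0.42846334 -0.11699523  0.018     ]]
stand [232, 200, 54, 46, 1825] [258.80109589 222.58191781] [[0.51917574 0.18394841 0.04      ]]
((258.5270080566406, 222.6621551513672), (39.291358947753906, 49.155296325683594), 80.53767395019531) [[0.56151617 0.25971506 0.04      ]
 [0.58303142 0.12812885 0.04      ]
 [0.47676583 0.11029937 0.04      ]
 [0.45562883 0.24060084 0.04      ]]
red [315, 234, 5, 9, 31] [316.87096774 238.22580645] [[0.47152969 0.02713266 0.074     ]]
or [284, 213, 9, 8, 58] [288.         216.62068966] [[0.52705906 0.10215128 0.088     ]]
yel [297, 231, 5, 4, 12] [299.08333333 232.5       ] [[0.48641547 0.07363138 0.078     ]]
blk [291, 195, 9, 36, 129] [295.52713178 212.87596899] [[0.53858899 0.08294952 0.078     ]]
```

View pics/crop1.png

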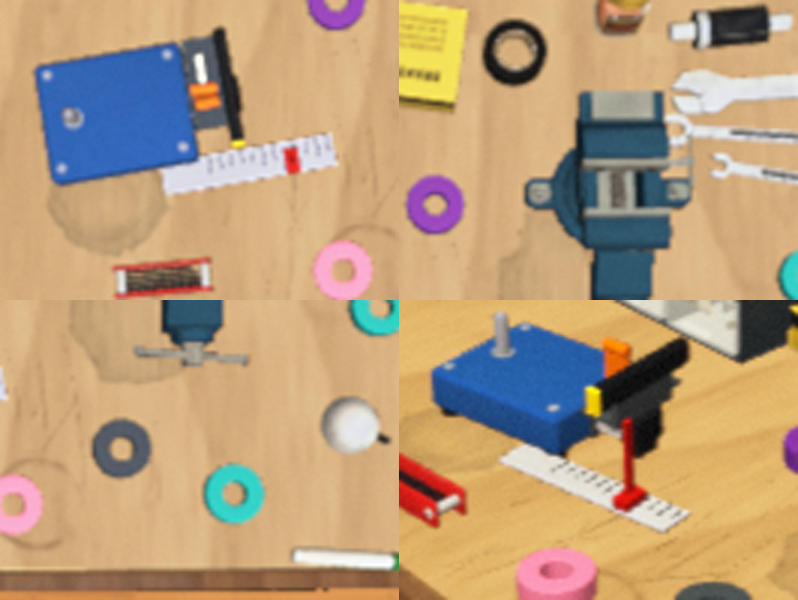

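The crop confirms it: the dark grey steel ring at (370,257) is the ballast, and the upper black ring is a thin tyre-like roll. Stand yaw is about +9.3°. Next I lift and travel over the ring.

```bash
python3 -m pendant '[[[-1,0,0,-45,0],[-1,0,0,-80,-0.1],[-1,-444,-514,-80,-0.4],[-1,-444,-514,-80,-0.4],[-1,-444,-514,-80,-0.4],[-1,-444,-514,-80,-0.4],[-1,-444,-514,-80,-0.4],[-1,-444,-514,-80,-0.4],[-1,-444,-514,-80,-0.4],[-1,-444,-514,-80,-0.4],[-1,-444,-514,-80,-0.4],[-1,-444,-514,-80,-0.4]]]'
```

```text
time: 1.3
position: [0.3349, 0.0659, 0.2905]
eef_rot: [[-0.986, -0.167, 0.0], [-0.167, 0.986, 0.0], [-0.0, 0.0, -1.0]]
wrist_force: [1.2, 1.8, 0.3]
grip_width: 0.0853
```

```bash
python3 -m pendant '[[[-1,0,0,0,0],[-1,0,0,0,0]]]'; python3 - <<'E'
from h import *
o=robot.get_obs();im=robot.read_camera("wrist");cv2.imwrite("pics/w1.png",im);np.savez("w1.npz",position=o["position"],eef_rot=o["eef_rot"])
print(o["position"])
C=cam("wrist",o)
for n,P in dict(ring=(.428,-.117,.018),post=(.513,.222,.075),tip=(.481,.072,.078),flag=(.471,.03,.074)).items(): print(n,proj(C,P))
E
```

```text
time: 1.5
position: [0.3347, 0.0668, 0.2902]
eef_rot: [[-0.987, -0.163, -0.001], [-0.163, 0.987, 0.0], [0.001, 0.0, -1.0]]
wrist_force: [-0.1, 0.0, 0.1]
grip_width: 0.0856
[0.33474602 0.06676087 0.29021992]
ring [[143.49569497 244.22429376]]
post [[439.37287032 385.34418266]]
tip [[303.85010569 341.04501055]]
flag [[264.04045563 324.08901246]]
```

View pics/w1.png

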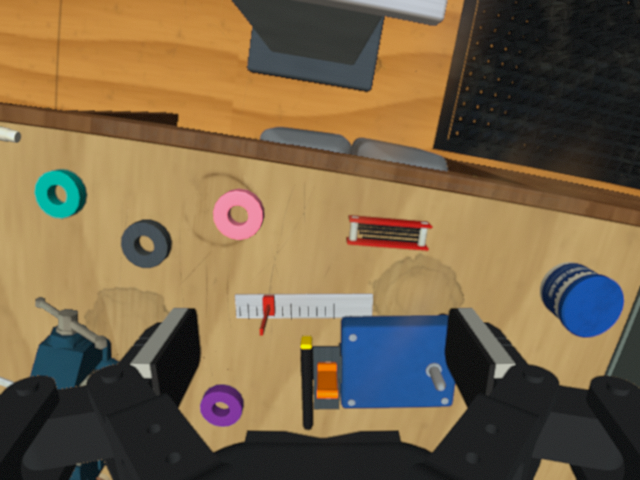

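The wrist view shows:
- the ring at (146,244), post tip near (440,387) and post base (432,370);
- the flag base at (268,305) and flag top near (263,332);
- the yellow tip at (306,343), with the scale nearly horizontal.

Next I measure these with masks.

```bash
python3 - <<'E'
from h import *
o=dict(np.load("w1.npz"));C=cam("wrist",o);im=cv2.imread("pics/w1.png")
H,S,V=cv2.split(cv2.cvtColor(im,cv2.COLOR_BGR2HSV))
def R(m,x0,x1,y0,y1):
    z=np.zeros(m.shape,bool);z[y0:y1,x0:x1]=m[y0:y1,x0:x1];return z
# ring top: fit ellipse to contour, hole
m=R(V<100,115,180,210,275)
cs,hi=cv2.findContours(m.astype(np.uint8),cv2.RETR_CCOMP,cv2.CHAIN_APPROX_NONE)
for c,h in zip(cs,hi[0]):
    if len(c)>20:
        e=cv2.fitEllipse(c);print("ring",len(c),h[3],e,onz(C,e[0],.018 if h[3]<0 else .012))
def box(nm,m,z):
    c=max(cv2.findContours(m.astype(np.uint8),0,1)[0],key=cv2.contourArea);b=cv2.boxPoints(cv2.minAreaRect(c));print(nm,np.round(b,1).tolist(),"ctr",b.mean(0),np.round(onz(C,b.mean(0),z),4));P=onz(C,b,z);
    e=P[1]-P[0],P[2]-P[1];print("  sides",[np.round((np.linalg.norm(v),np.degrees(np.arctan2(v[1],v[0]))),3).tolist() for v in e])
box("scale",R((S<70)&(V>150),225,376,288,325),.005)
box("handle",R(V<60,298,316,350,432),.078)
box("yellow",R((H>20)&(H<34)&(S>150)&(V>120),295,320,330,352),.078)
box("stand",R((H>100)&(H<125)&(S>150)&(V>90),330,447,310,412),.04)
red=R(((H<8)|(H>172))&(S>150),250,285,290,345)
y,x=np.nonzero(red);
for r in range(y.min(),y.max()+1):
    k=x[y==r]
    if len(k) and r>312:print(r,k.min(),k.max(),end="; ")
print()
g=R((S<60),420,450,355,395)&R(V>60,420,450,355,395)
for s,c in blobs(g,5)[0]:print("post",s,c)
P=cv2.resize(im[340:400,415:460],None,fx=8,fy=8,interpolation=cv2.INTER_CUBIC);Q=cv2.resize(im[290:350,250:320],None,fx=6,fy=8,interpolation=cv2.INTER_CUBIC)
cv2.imwrite("pics/crop2.png",np.hstack([P,Q]))
E
```

```text
ring 135 -1 ((146.27296447753906, 243.0963592529297), (46.37538146972656, 48.959571838378906), 90.8456039428711) [[ 0.42618026 -0.11394198  0.018     ]]
ring 47 0 ((146.68617248535156, 243.17886352539062), (13.43472671508789, 20.12741470336914), 140.6070556640625) [[ 0.42841767 -0.11579854  0.012     ]]
scale [[268.0, 293.0], [372.0, 293.0], [372.0, 318.0], [268.0, 318.0]] ctr [320.  305.5] [[0.4737 0.0868 0.005 ]]
  sides [[0.12, 99.409], [0.032, 11.472]]
handle [[301.0, 350.0], [313.0, 350.0], [313.0, 428.0], [301.0, 428.0]] ctr [307. 389.] [[0.5369 0.0838 0.078 ]]
  sides [[0.012, 99.522], [0.098, 8.961]]
yellow [[300.0, 335.0], [312.0, 335.0], [312.0, 349.0], [300.0, 349.0]] ctr [306. 342.] [[0.4817 0.0743 0.078 ]]
  sides [[0.012, 99.51], [0.016, 8.943]]
stand [[341.0, 316.0], [446.0, 316.0], [446.0, 406.0], [341.0, 406.0]] ctr [393.5 361. ] [[0.5119 0.1772 0.04  ]]
  sides [[0.115, 99.025], [0.119, 15.017]]
313 264 273; 314 264 273; 315 265 266; 316 265 266; 317 264 266; 318 264 266; 319 263 265; 320 263 265; 321 263 265; 322 262 265; 323 262 264; 324 262 264; 325 262 264; 326 261 263; 327 261 263; 328 260 263; 329 260 263; 330 260 263; 331 260 263; 332 260 262; 333 260 262; 334 260 262; 
post [426, 364, 19, 26, 295] [435.78644068 375.58305085]
```

View pics/crop2.png

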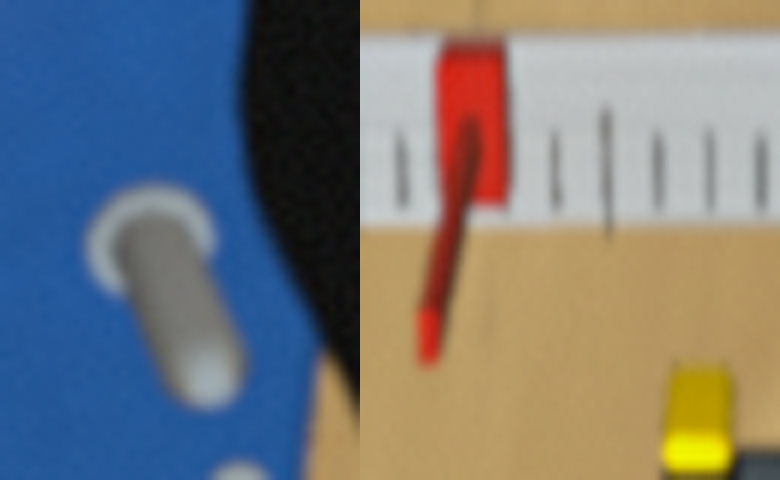

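```bash
python3 - <<'E'
from h import *
o=dict(np.load("w1.npz"));C=cam("wrist",o);T=cam("top")
p=onz(C,(441,387.9),.075)[0];f=onz(C,(261.3,331.9),.074)[0];t=onz(C,(306.2,344.5),.078)[0];m=onz(C,(307,389),.078)[0]
a=np.radians(9.4);ux=np.array([np.cos(a),np.sin(a)]);uy=np.array([-np.sin(a),np.cos(a)])
for n,q in dict(post=p,flag=f,tip=t,hand=m).items():print(n,q,"rel post x,y",(q-p)[:2]@ux*1e3,(q-p)[:2]@uy*1e3)
print("top view proj", [proj(T,q) for q in (p,f)])
r=np.array([.4274,-.115]);c=np.array(o["position"][:2]);X=np.array(o["eef_rot"])[:2,:2]
print("ring shift",(r-c)@X*1e3,"post",(p[:2]-r)@X*1e3)
E
```

```text
post [0.51589525 0.22458088 0.075     ] rel post x,y 0.0 0.0
flag [0.48019657 0.02832095 0.074     ] rel post x,y -67.27367255700175 -187.7940623237984
tip [0.48450434 0.07491989 0.078     ] rel post x,y -55.41293045719532 -142.5244166310039
hand [0.53693271 0.08375823 0.078     ] rel post x,y -2.2450232010529536 -142.36766268916116
top view proj [array([[241.81711491, 221.88479559]]), array([[316.40054969, 234.95116792]])]
ring shift [ -61.81569821 -194.42373231] post [-142.61735534  320.6351037 ]
```

```bash
python3 -m pendant '[[[-1,-62,-194,0,0],[-1,-62,-194,60,0],[-1,-62,-194,170,0],[-1,-62,-194,170,0],[-1,-62,-194,170,0],[-1,-62,-194,170,0],[-1,-62,-194,170,0],[-1,-62,-194,170,0],[-1,-62,-194,170,0]]]'; python3 - <<'E'
from h import *
o=robot.get_obs();im=robot.read_camera("wrist");cv2.imwrite("pics/w2.png",im)
C=cam("wrist",o);H,S,V=cv2.split(cv2.cvtColor(im,cv2.COLOR_BGR2HSV))
q=proj(C,(.4273,-.115,.018))[0];print(q)
u,v=q.astype(int);m=np.zeros(V.shape,np.uint8);w=75;m[v-w:v+w,u-w:u+w]=((V<105)&(S<110))[v-w:v+w,u-w:u+w]
cs,hi=cv2.findContours(m,cv2.RETR_CCOMP,cv2.CHAIN_APPROX_NONE)
for c,h in zip(cs,hi[0]):
    if len(c)>50:
        e=cv2.fitEllipse(c);P=onz(C,e[0],.018)[0];print(len(c),h[3],np.round(e[0],1),e[1],P,((P-o["position"])@o["eef_rot"])*1e3)
E
```

```text
time: 2.45
position: [0.4287, -0.112, 0.1217]
eef_rot: [[-0.986, -0.169, 0.001], [-0.169, 0.986, -0.0], [-0.001, -0.0, -1.0]]
wrist_force: [-0.7, 0.7, 0.0]
grip_width: 0.0855
[318.50029572 225.57569155]
229 -1 [314.3 224.6] (79.63201904296875, 80.37986755371094) [ 0.42710078 -0.11782441  0.018     ] [  2.70595395  -5.42155054 103.65652633]
83 0 [314.4 224. ] (27.597455978393555, 32.117218017578125) [ 0.42673452 -0.11779816  0.018     ] [  3.06255148  -5.33394844 103.65598332]
```

View pics/w2.png

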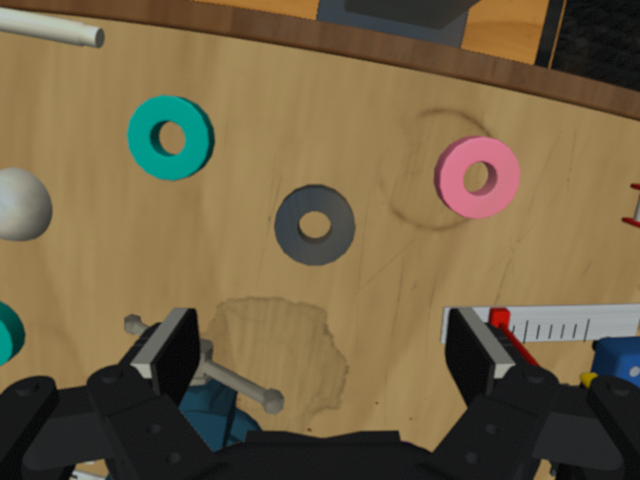

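Ring centre is at (314,224). I descend and grip.

```bash
python3 -m pendant '[[[-1,2,-4,40,0],[-1,2,-4,80,0],[-1,2,-4,110,0],[-1,2,-4,117,0],[-1,2,-4,117,0],[0.6,2,-4,117,0],[0.6,2,-4,117,0],[0.6,2,-4,117,0],[0.6,2,-4,117,0],[0.6,2,-4,117,0],[0.6,2,-4,117,0],[0.6,2,-4,117,0]]]' 50
```

```text
time: 3.7
position: [0.4268, -0.1176, 0.0035]
eef_rot: [[-0.986, -0.166, -0.0], [-0.166, 0.986, 0.0], [0.0, 0.0, -1.0]]
wrist_force: [-0.5, 0.4, 0.3]
grip_width: 0.0172
```

```bash
python3 - <<'E'
from h import *
im=robot.read_camera("wrist");s=robot.read_camera("scene");cv2.imwrite("pics/w3.png",np.hstack([im[100:,100:540],cv2.resize(s[220:400,250:430],(380,380))]))if 0 else cv2.imwrite("pics/w3.png",np.hstack([cv2.resize(im,(480,360)),cv2.resize(s[270:360,270:350],(320,360))]))
E
```

```text
(no output)
```

View pics/w3.png

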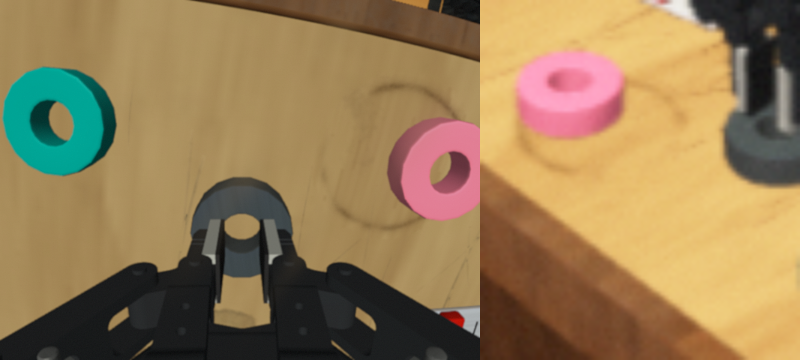

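The fingers closed to the commanded 17 mm and stand over the ring, so nothing is gripped. I check the real tip height against the calibration.

```bash
python3 - <<'E'
from h import *
o=robot.get_obs();p=np.array(o["position"]);R=np.array(o["eef_rot"]);print(p,o["wrist_force"],o["grip_width"])
S=cam("scene");W=cam("wrist",o)
for z in (.0035,.012,.018,.025):
  q=[[*(p+R[:,1]*s)[:2],z] for s in(-.0085,.0085)];print(z,proj(S,q).round(1).tolist(),(proj(W,q)*.75).round(1).tolist())
s=robot.read_camera("scene");cv2.imwrite("pics/s4.png",cv2.resize(s[275:335,300:380],None,fx=9,fy=9,interpolation=cv2.INTER_CUBIC))
E
```

```text
[ 0.42674253 -0.11757917  0.00342335] [ 0.23256325  0.11888385 -0.22483378] 0.017053625009464328
0.0035 [[346.9, 308.4], [340.0, 305.2]] [[226.8, 219.1], [257.2, 219.1]]
0.012 [[346.9, 304.8], [340.0, 301.6]] [[226.0, 225.4], [257.9, 225.5]]
0.018 [[346.8, 302.2], [339.9, 299.1]] [[225.5, 230.3], [258.5, 230.3]]
0.025 [[346.8, 299.2], [339.9, 296.1]] [[224.8, 236.5], [259.2, 236.5]]
```

View pics/s4.png

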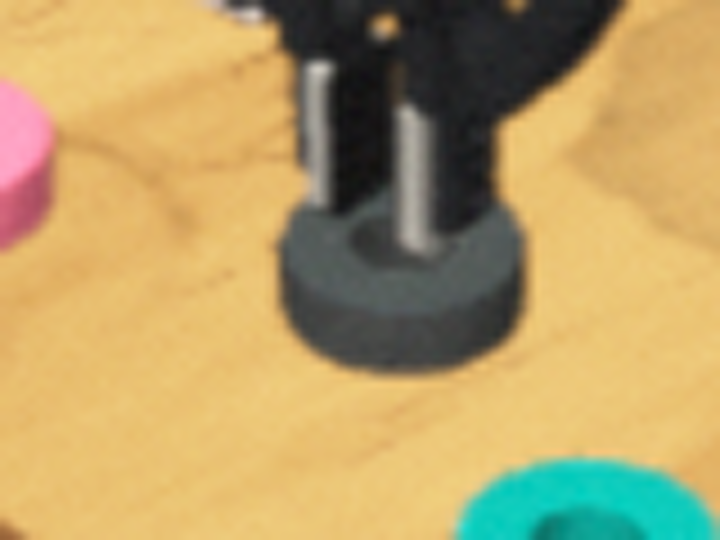

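```bash
python3 -m pendant '[[[0.6,0,0,-30,0],[0.6,0,0,-60,0],[0.6,0,0,-60,0],[0.6,0,0,-60,0],[0.6,0,0,-60,0]]]'; cat >>h.py <<'E'
def tips(w=.0085):
    o=robot.get_obs();p=np.array(o["position"]);R=np.array(o["eef_rot"]);S=cam("scene");W=cam("wrist",o);h=o["grip_width"]/2
    print("p",p,"w",o["grip_width"])
    s=robot.read_camera("scene");im=robot.read_camera("wrist")
    for back in(0,.013):
        q=[p+R[:,1]*k*h-R[:,2]*back for k in(-1,1)]
        for a,b in zip(proj(S,q),proj(W,q)):
            cv2.circle(s,tuple(int(v) for v in a.round()),0,(0,255,0) if back else (0,0,255),-1);cv2.circle(im,tuple(int(v) for v in b.round()),2,(0,255,0) if back else (0,0,255),-1)
    u,v=proj(S,p)[0].astype(int);v-=5
    return np.hstack([cv2.resize(s[v-45:v+45,u-33:u+34],(402,540),interpolation=cv2.INTER_NEAREST),cv2.resize(im[100:,140:500],(396,418))[:540] if 0 else cv2.copyMakeBorder(cv2.resize(im[60:,140:500],(396,462)),0,78,0,0,0)])
E
python3 - <<'E'
from h import *
cv2.imwrite("pics/t5.png",tips())
E
```

```text
time: 4.35
position: [0.4263, -0.1174, 0.0627]
eef_rot: [[-0.986, -0.166, -0.001], [-0.166, 0.986, 0.0], [0.001, 0.0, -1.0]]
wrist_force: [-0.6, -0.5, -0.7]
grip_width: 0.0171
p [ 0.42626542 -0.1174318   0.06269086] w 0.01705693621898939
```

View pics/t5.png

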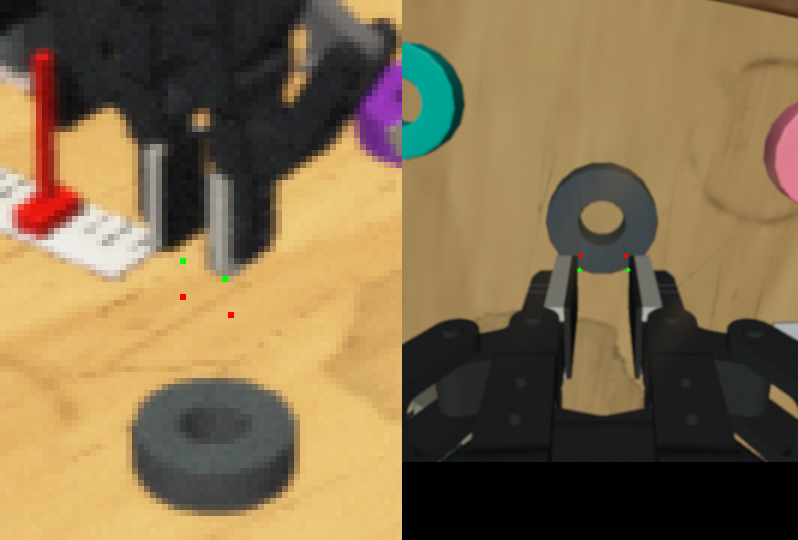

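The tips really sit about 20–25 mm behind the reported TCP (by both cameras), so at z = 3.5 mm they passed over the ring. I'll reopen and go down in guarded steps, watching force.

```bash
python3 -m pendant '[[[-1,0,0,0,0],[-1,0,0,0,0],[-1,0,0,0,0],[-1,0,0,0,0],[-1,0,0,0,0],[-1,0,0,25,0],[-1,0,0,50,0],[-1,0,0,60,0],[-1,0,0,64,0],[-1,0,0,64,0]]]';  python3 -m pendant '[[[-1,0,0,3,0],[-1,0,0,6,0],[-1,0,0,6,0]]]'; python3 -m pendant '[[[-1,0,0,3,0],[-1,0,0,5,0],[-1,0,0,5,0]]]'; python3 - <<'E'
from h import *
cv2.imwrite("pics/t6.png",tips())
E
```

```text
time: 5.45
position: [0.4268, -0.1176, -0.0004]
eef_rot: [[-0.986, -0.166, -0.0], [-0.166, 0.986, 0.0], [0.0, 0.0, -1.0]]
wrist_force: [-0.2, 0.8, 0.3]
grip_width: 0.0851
time: 5.75
position: [0.4269, -0.1176, -0.0065]
eef_rot: [[-0.986, -0.166, 0.0], [-0.166, 0.986, -0.0], [-0.0, -0.0, -1.0]]
wrist_force: [1.0, 0.3, -0.0]
grip_width: 0.0855
time: 6.05
position: [0.4266, -0.1175, -0.0118]
eef_rot: [[-0.986, -0.166, -0.0], [-0.166, 0.986, 0.0], [0.0, 0.0, -1.0]]
wrist_force: [0.0, 0.1, -0.1]
grip_width: 0.0855
p [ 0.42658421 -0.11753334 -0.01178939] w 0.08553065891550517
```

View pics/t6.png

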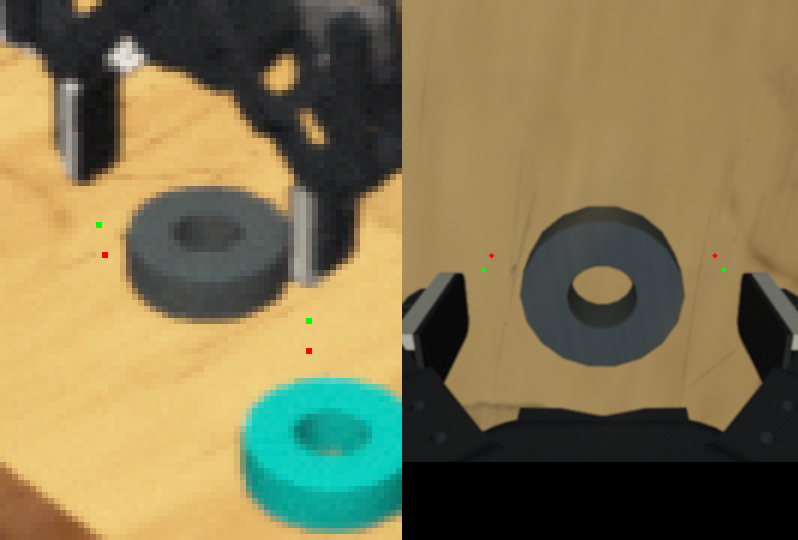

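The open tips are about 33 mm behind the reported TCP. I go 9 mm lower and close.

```bash
python3 -m pendant '[[[-1,0,0,5,0],[-1,0,0,9,0],[0.0,0,0,9,0],[0.6,0,0,9,0],[0.6,0,0,9,0],[0.6,0,0,9,0],[0.6,0,0,9,0],[0.6,0,0,9,0]]]' 50
```

```text
time: 6.95
position: [0.4268, -0.1176, -0.0201]
eef_rot: [[-0.986, -0.166, 0.0], [-0.166, 0.986, -0.0], [-0.0, -0.0, -1.0]]
wrist_force: [-5.0, 0.9, 11.0]
grip_width: 0.0521
```

```bash
python3 -m pendant '[[[0.6,0,0,-20,0],[0.6,0,0,-60,0],[0.6,0,0,-100,0],[0.6,0,0,-130,0],[0.6,0,0,-130,0],[0.6,0,0,-130,0],[0.6,0,0,-130,0]]]'; python3 - <<'E'
from h import *
o=robot.get_obs();im=robot.read_camera("wrist");cv2.imwrite("pics/w7.png",im);s=robot.read_camera("scene")
C=cam("wrist",o);S=cam("scene");p=np.array(o["position"]);R=np.array(o["eef_rot"]);print(p)
H,Sa,V=cv2.split(cv2.cvtColor(im,cv2.COLOR_BGR2HSV))
u,v=proj(S,p+[0,0,.02])[0].astype(int)
cv2.imwrite("pics/c7.png",np.hstack([cv2.resize(im,(480,360)),cv2.resize(s[v-45:v+45,u-40:u+40],(320,360),interpolation=cv2.INTER_CUBIC)]))
E
```

```text
time: 7.65
position: [0.426, -0.1173, 0.1083]
eef_rot: [[-0.986, -0.166, -0.002], [-0.166, 0.986, 0.0], [0.002, 0.001, -1.0]]
wrist_force: [-0.6, 0.6, -3.3]
grip_width: 0.0519
[ 0.42600836 -0.11733925  0.10830852]
```

View pics/c7.png

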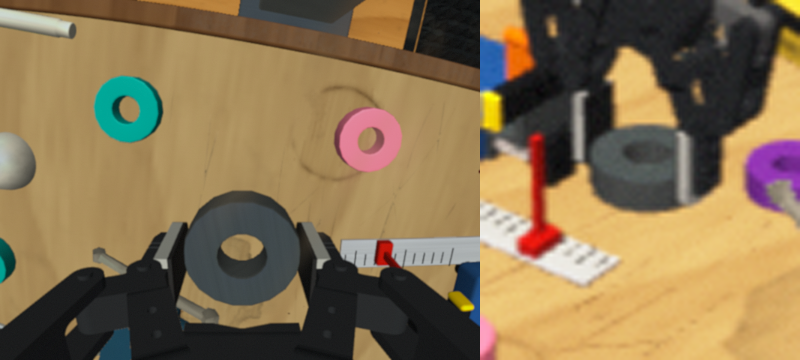

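The ring is held level. I work out its centre relative to the tool and the shift to the post.

```bash
python3 - <<'E'
from h import *
o=robot.get_obs();C=cam("wrist",o);im=cv2.imread("pics/w7.png");H,S,V=cv2.split(cv2.cvtColor(im,cv2.COLOR_BGR2HSV))
p=np.array(o["position"]);R=np.array(o["eef_rot"])
# hole: bench-coloured pixels + dark wall; outer rim via dark mask
m=np.zeros(V.shape,np.uint8);m[250:410,245:402]=((V<115)&(S<100))[250:410,245:402]
y,x=np.nonzero(m[:,300:345]);print("rows of ring in mid columns",y.min(),y.max())
col=V[240:420,323];print(col[::4].tolist())
for z in (.036,.038,.040):
  for uv in((323,329),(323,256),(323,404)):
    P=onz(C,uv,p[2]+z)[0];print(z,uv,((P-p)@R*1e3).round(1))
post=np.array([.5159,.2246]);print("post in tool",((np.r_[post,0]-p)@R*1e3).round(1))
E
```

```text
rows of ring in mid columns 254 407
[169, 168, 168, 165, 69, 68, 65, 65, 77, 78, 76, 77, 77, 79, 78, 77, 77, 73, 112, 169, 142, 149, 147, 146, 147, 147, 150, 49, 51, 50, 52, 52, 53, 73, 78, 77, 77, 76, 75, 75, 75, 76, 139, 154, 156]
0.036 (323, 329) [  2.1   0.1 -36. ]
0.036 (323, 256) [ 28.    0.1 -35.9]
0.036 (323, 404) [-28.2   0.1 -36.1]
0.038 (323, 329) [  3.2   0.1 -38. ]
0.038 (323, 256) [ 28.6   0.1 -37.9]
0.038 (323, 404) [-26.7   0.1 -38.1]
0.04 (323, 329) [  4.3   0.1 -40. ]
0.04 (323, 256) [ 29.3   0.1 -39.9]
0.04 (323, 404) [-25.1   0.1 -40. ]
post in tool [-145.8  322.1  108.3]
```

```bash
python3 -m pendant '[[[0.6,-145,322,0,0],[0.6,-145,322,0,0],[0.6,-145,322,0,0],[0.6,-145,322,0,0],[0.6,-145,322,0,0],[0.6,-145,322,0,0],[0.6,-145,322,0,0],[0.6,-145,322,0,0],[0.6,-145,322,0,0],[0.6,-145,322,20,0],[0.6,-145,322,20,0]]]'; python3 - <<'E'
from h import *
o=robot.get_obs();im=robot.read_camera("wrist");s=robot.read_camera("scene");p=np.array(o["position"]);S=cam("scene")
print((np.array([.5159,.2246,0])-p)@np.array(o["eef_rot"])*1e3)
u,v=proj(S,p+[0,0,.01])[0].astype(int)
cv2.imwrite("pics/c8.png",np.hstack([im[180:480,140:520],cv2.resize(s[v-45:v+45,u-45:u+45],(300,300),interpolation=cv2.INTER_CUBIC)]))
E
```

```text
time: 8.85
position: [0.5145, 0.2223, 0.0871]
eef_rot: [[-0.986, -0.165, -0.004], [-0.165, 0.986, -0.002], [0.004, -0.001, -1.0]]
wrist_force: [-0.3, 0.6, -2.6]
grip_width: 0.0517
[-2.11204772  2.12040891 87.12695843]
```

View pics/c8.png

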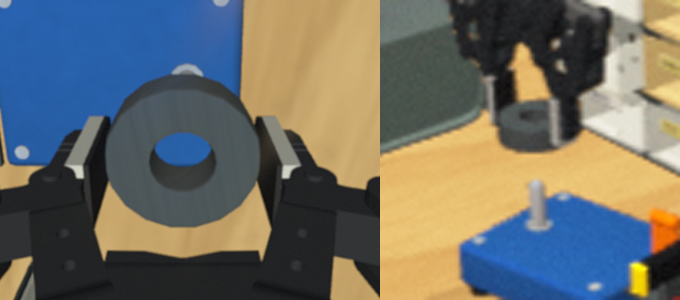

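```bash
python3 -m pendant '[[[0.6,0,0,15,0],[0.6,0,0,24,0],[0.6,0,0,24,0],[0.6,0,0,24,0]]]'; python3 - <<'E'
from h import *
o=robot.get_obs();im=robot.read_camera("wrist");s=robot.read_camera("scene");p=np.array(o["position"]);S=cam("scene")
print((np.array([.5159,.2246,0])-p)@np.array(o["eef_rot"])*1e3)
u,v=proj(S,p+[0,0,.01])[0].astype(int)
cv2.imwrite("pics/c9.png",np.hstack([im[180:480,140:520],cv2.resize(s[v-25:v+25,u-25:u+25],(300,300),interpolation=cv2.INTER_CUBIC)]))
E
```

```text
time: 9.35
position: [0.5163, 0.2239, 0.0659]
eef_rot: [[-0.986, -0.166, 0.0], [-0.166, 0.986, 0.0], [-0.0, 0.0, -1.0]]
wrist_force: [-0.3, -0.7, -2.2]
grip_width: 0.052
[ 0.23859604  0.77813063 65.92292237]
```

View pics/c9.png

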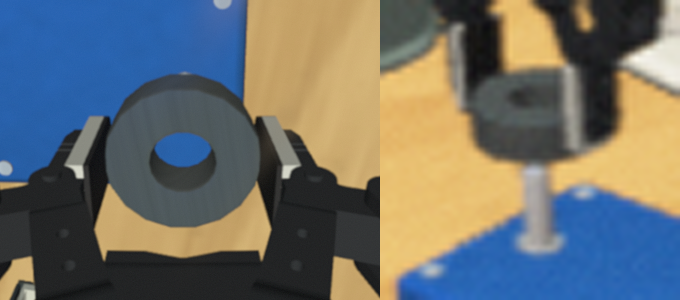

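The ring (cols ~472–605) is centred over the post (col 537). Lowering.

```bash
python3 -m pendant '[[[0.6,0,0,8,0],[0.6,0,0,16,0],[0.6,0,0,20,0],[0.6,0,0,20,0]]]'; python3 -m pendant '[[[0.6,0,0,8,0],[0.6,0,0,16,0],[0.6,0,0,22,0],[0.6,0,0,22,0],[0.6,0,0,22,0]]]'
```

```text
time: 9.85
position: [0.5156, 0.2238, 0.0445]
eef_rot: [[-0.986, -0.166, -0.001], [-0.166, 0.986, -0.001], [0.001, -0.0, -1.0]]
wrist_force: [-0.2, 0.3, -2.5]
grip_width: 0.0516
time: 10.35
position: [0.5161, 0.2241, 0.0233]
eef_rot: [[-0.986, -0.166, -0.0], [-0.166, 0.986, -0.0], [0.0, -0.0, -1.0]]
wrist_force: [0.6, 0.3, -3.8]
grip_width: 0.0523
```

```bash
python3 -m pendant '[[[0.6,0,0,2,0],[0.6,0,0,3,0],[0.6,0,0,3,0],[0.6,0,0,3,0]]]'; python3 -m pendant '[[[-0.5,0,0,0,0],[-0.5,0,0,0,0],[-0.5,0,0,0,0],[-0.5,0,0,0,0],[-0.5,0,0,-30,0],[-0.5,0,0,-70,0],[-0.5,0,0,-110,0],[-0.5,0,0,-130,0],[-0.5,0,0,-130,0],[-0.5,0,0,-130,0]]]'; python3 - <<'E'
from h import *
o=robot.get_obs();im=robot.read_camera("wrist");s=robot.read_camera("scene");S=cam("scene");cv2.imwrite("pics/w10.png",im);np.savez("w10.npz",position=o["position"],eef_rot=o["eef_rot"])
u,v=proj(S,[.5159,.2246,.05])[0].astype(int)
cv2.imwrite("pics/c10.png",np.hstack([cv2.resize(im,(480,360)),cv2.resize(s[v-30:v+30,u-25:u+25],(300,360),interpolation=cv2.INTER_CUBIC)]))
E
```

```text
time: 10.75
position: [0.5167, 0.2243, 0.021]
eef_rot: [[-0.986, -0.166, 0.001], [-0.166, 0.986, 0.0], [-0.001, 0.0, -1.0]]
wrist_force: [0.1, -0.1, 4.6]
grip_width: 0.0517
time: 11.75
position: [0.5162, 0.2241, 0.1502]
eef_rot: [[-0.986, -0.166, 0.0], [-0.166, 0.986, 0.0], [-0.0, 0.0, -1.0]]
wrist_force: [-0.4, -0.2, -0.5]
grip_width: 0.0643
```

View pics/c10.png

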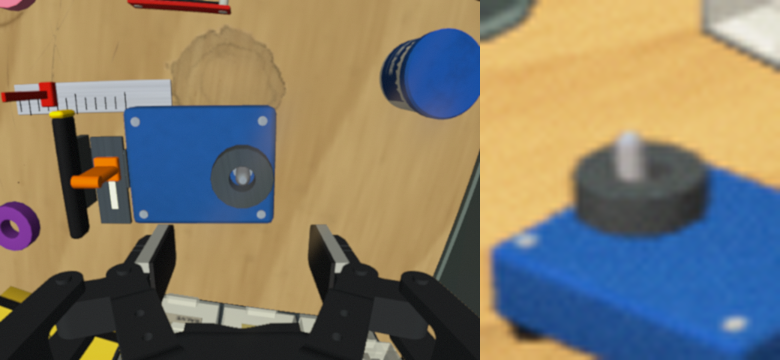

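The ring lies flat round the post and is released. Next the handle: move to 33 mm on the flag side of its middle with a narrow opening, and check its position by mask.

```bash
python3 -m pendant '[[[0.3,33,-142,0,0],[0.3,33,-142,0,0],[0.3,33,-142,0,0],[0.3,33,-142,0,0],[0.3,33,-142,0,0],[0.3,33,-142,0,0],[0.3,33,-142,0,0]]]' 20; python3 - <<'E'
from h import *
o=robot.get_obs();im=robot.read_camera("wrist");cv2.imwrite("pics/w11.png",im);C=cam("wrist",o);p=np.array(o["position"]);R=np.array(o["eef_rot"]);print(p)
H,S,V=cv2.split(cv2.cvtColor(im,cv2.COLOR_BGR2HSV))
yl=(H>20)&(H<34)&(S>150)&(V>120)
for s,c in blobs(yl,40)[0]:
    print("yel",s,c,"bottom-face in tool",((onz(C,[s[0]+s[2]/2-.5,s[1]+s[3]-4],.078)[0]-p)@R*1e3).round(1))
for s,c in blobs(((H<8)|(H>172))&(S>150),15)[0]:print("red",s,c)
for s,c in blobs((H>5)&(H<18)&(S>180)&(V>150),40)[0]:print("or",s,c)
print("pred yellow",proj(C,p+R[:,0]*.023+[0,0,.078-p[2]]),"flag",proj(C,[.4802,.0283,.074]))
E
```

```text
time: 12.55
position: [0.5071, 0.0796, 0.15]
eef_rot: [[-0.986, -0.168, -0.001], [-0.168, 0.986, 0.0], [0.001, 0.0, -1.0]]
wrist_force: [-0.5, -0.3, 0.5]
grip_width: 0.0297
[0.50713176 0.07955239 0.15004185]
yel [310, 198, 21, 15, 284] [319.76760563 205.17605634] bottom-face in tool [19.9 -1.5 72.1]
yel [155, 455, 38, 25, 453] [176.76379691 467.37969095] bottom-face in tool [-179.1 -109.3   71.9]
red [388, 10, 136, 23, 1083] [452.98984303  20.8245614 ]
red [384, 49, 134, 22, 1027] [452.23855891  59.77702045]
red [239, 152, 29, 36, 723] [255.01106501 170.17427386]
or [337, 257, 38, 47, 1343] [352.98361876 278.27699181]
pred yellow [[322.61294078 203.73597404]] flag [[242.01860215 181.51745782]]
```

```bash
python3 -m pendant '[[[0.3,0,-1,40,0],[0.3,0,-1,70,0],[0.3,0,-1,95,0],[0.3,0,-1,95,0]]]'; python3 -m pendant '[[[0.3,0,0,15,0],[0.3,0,0,27,0],[0.3,0,0,27,0],[0.64,0,0,27,0],[0.64,0,0,27,0],[0.64,0,0,27,0],[0.64,0,0,27,0]]]'
```

```text
time: 13.0
position: [0.5051, 0.0779, 0.0526]
eef_rot: [[-0.986, -0.168, -0.005], [-0.168, 0.986, -0.001], [0.005, 0.0, -1.0]]
wrist_force: [-0.4, -0.0, -0.1]
grip_width: 0.0299
time: 13.7
position: [0.5077, 0.0776, 0.0289]
eef_rot: [[-0.986, -0.166, 0.001], [-0.166, 0.986, 0.0], [-0.001, -0.0, -1.0]]
wrist_force: [0.0, 0.3, -0.8]
grip_width: 0.0153
```

```bash
python3 -m pendant '[[[0.64,0,-8,0,0],[0.64,0,-18,0,0],[0.64,0,-28,0,0],[0.64,0,-38,0,0],[0.64,0,-44,0,0],[0.64,0,-46,0,0],[0.64,0,-46,0,0],[0.64,0,-46,0,0]]]'; cat >>h.py <<'E'
def check(name):
    o=robot.get_obs();im=robot.read_camera("wrist");s=robot.read_camera("scene");cv2.imwrite(f"pics/{name}w.png",im);cv2.imwrite(f"pics/{name}s.png",s)
    C=cam("wrist",o);p=np.array(o["position"]);R=np.array(o["eef_rot"]);print("tcp",p,"F",np.round(o["wrist_force"],1),o["grip_width"])
    H,S,V=cv2.split(cv2.cvtColor(im,cv2.COLOR_BGR2HSV))
    for nm,m in(("yel",(H>20)&(H<34)&(S>150)&(V>120)),("red",((H<8)|(H>172))&(S>150)),("or",(H>5)&(H<18)&(S>180)&(V>150))):
        for st,c in blobs(m,40)[0]:print(nm,st,c.round(1))
    return im,s,C,p,R
E
python3 - <<'E'
from h import *
im,s,C,p,R=check("a")
u,v=proj(cam("scene"),p+[0,0,.05])[0].astype(int)
cv2.imwrite("pics/a.png",np.hstack([cv2.resize(im[80:360,160:480],(480,420)),cv2.resize(s[v-45:v+45,u-35:u+35],(320,411)).copy() if 0 else cv2.resize(s[v-45:v+45,u-34:u+34],(317,420),interpolation=cv2.INTER_CUBIC)]))
E
```

```text
time: 14.5
position: [0.5151, 0.0323, 0.0284]
eef_rot: [[-0.986, -0.166, -0.0], [-0.166, 0.986, -0.0], [0.0, -0.0, -1.0]]
wrist_force: [1.4, 4.1, 0.4]
grip_width: 0.0151
tcp [0.51508096 0.03229878 0.02840543] F [1.4 4.1 0.4] 0.015071516590742831
yel [308, 265, 41, 37, 1357] [327.6 283.4]
red [533, 7, 107, 36, 2033] [593.   22.9]
red [311, 174, 30, 81, 1829] [325.6 206.5]
```

View pics/a.png

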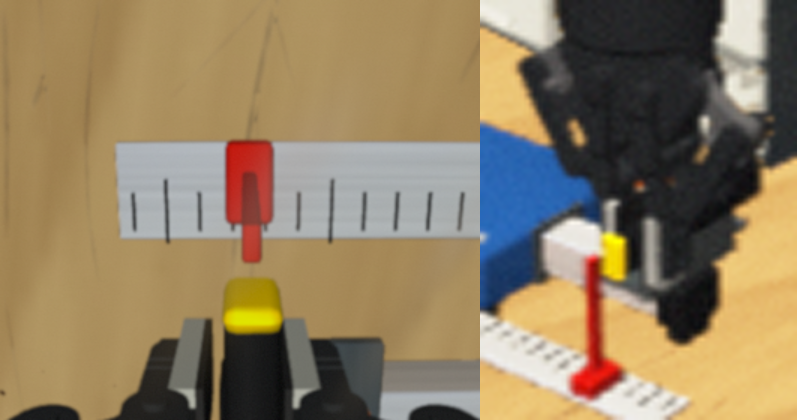

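The yellow tip (col 328.7) and flag top (col 328) agree to about 0.5 mm, and the spring force of 4.1 N is on the rear finger. I hold, then slide along the handle.

```bash
python3 -m pendant '[[[0.64,0,0,0,0],[0.64,0,0,0,0],[0.64,0,0,0,0],[0.64,0,0,0,0],[0.64,-6,0,0,0],[0.64,-12,0,0,0],[0.64,-18,0,0,0],[0.64,-24,0,0,0],[0.64,-28,0,0,0],[0.64,-28,0,0,0]]]'; python3 -m pendant '[[[0.64,-5,0,0,0],[0.64,-10,0,0,0],[0.64,-14,0,0,0],[0.64,-14,0,0,0],[0.64,-14,0,0,0]]]';python3 - <<'E'
from h import *
im,s,C,p,R=check("b")
E
```

```text
time: 15.6
position: [0.5431, 0.037, 0.0281]
eef_rot: [[-0.986, -0.166, -0.001], [-0.166, 0.986, -0.0], [0.001, 0.0, -1.0]]
wrist_force: [-0.6, 5.0, -1.1]
grip_width: 0.0153
time: 16.1
position: [0.5567, 0.0393, 0.0282]
eef_rot: [[-0.986, -0.166, -0.0], [-0.166, 0.986, 0.0], [0.0, 0.0, -1.0]]
wrist_force: [-0.8, 3.5, -2.6]
grip_width: 0.0157
tcp [0.55669743 0.03927484 0.02822147] F [-0.8  3.5 -2.6] 0.015684405513756695
yel [306, 136, 45, 23, 855] [327.9 147.2]
red [310, 71, 33, 59, 1900] [325.9  99.6]
or [388, 317, 26, 41, 560] [400.6 332. ]
```

```bash
for i in 1 2 ; do python3 -m pendant '[[[0.64,-1,0,0,0],[0.64,-2,0,0,0],[0.64,-2,0,0,0],[0.64,-2,0,0,0]]]' | egrep "pos|force"; done
```

```text
position: [0.5579, 0.0395, 0.0283]
wrist_force: [-4.3, 3.6, -1.2]
position: [0.5597, 0.0398, 0.0283]
wrist_force: [-5.8, 2.6, -0.0]
```

```bash
for i in 1 2 ; do python3 -m pendant '[[[0.64,-1,0,0,0],[0.64,-2,0,0,0],[0.64,-2,0,0,0],[0.64,-2,0,0,0]]]' | egrep "pos|force|width"; done;python3 - <<'E'
from h import *
im,s,C,p,R=check("c")
S=cam("scene");H=proj(S,p+[0,0,.05])[0].astype(int);u,v=H
cv2.imwrite("pics/c.png",np.hstack([cv2.resize(im[40:460,110:530],(420,420)),cv2.resize(s[v-45:v+45,u-34:u+34],(317,420),interpolation=cv2.INTER_CUBIC)]))
E
```

```text
position: [0.5604, 0.0399, 0.0281]
wrist_force: [-13.4, 1.6, 4.9]
grip_width: 0.015
position: [0.5607, 0.04, 0.0279]
wrist_force: [-25.4, -0.9, 13.9]
grip_width: 0.0154
tcp [0.56070514 0.03997524 0.02785931] F [-25.4  -0.9  13.9] 0.015357920132359143
yel [307, 121, 43, 22, 808] [327.9 131.5]
red [310, 60, 33, 60, 1928] [325.9  89.5]
or [387, 315, 29, 43, 648] [400.9 331.5]
```

View pics/c.png

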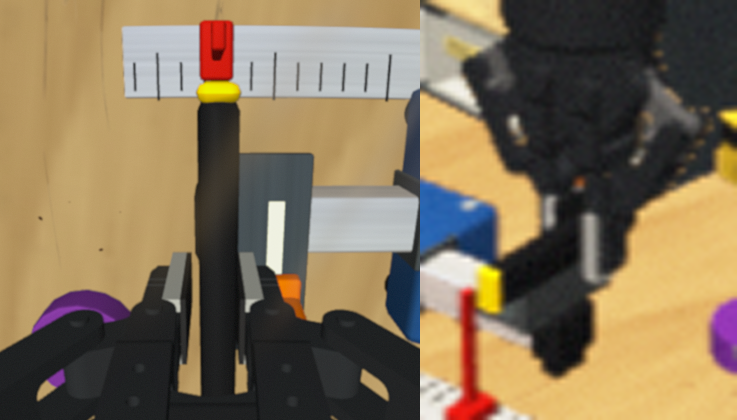

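The lever has hit its hard stop: 25 N, with the TCP no longer advancing. The yellow tip (col 218) and flag (col 217) are still level. I relax the push and check before hand-in.

```bash
python3 -m pendant '[[[0.64,2,0,0,0],[0.64,4,0,0,0],[0.64,4,0,0,0],[0.64,4,0,0,0],[0.64,4,0,0,0],[0.64,4,0,0,0]]]'; python3 - <<'E'
from h import *
im,s,C,p,R=check("d")
# flag top: lowest rows of red blob inside the view; yellow: column centre of top face
H,S,V=cv2.split(cv2.cvtColor(im,cv2.COLOR_BGR2HSV))
red=((H<8)|(H>172))&(S>150);y,x=np.nonzero(red[:,300:350]);print([(r,x[y==r].min()+300,x[y==r].max()+300) for r in range(y.max()-30,y.max()+1,4) if (y==r).any()])
yl=(H>20)&(H<34)&(S>150)&(V>120);y2,x2=np.nonzero(yl[:200,290:370]);print("yel cols",x2.min()+290,x2.max()+290,y2.min(),y2.max())
e=lambda uv,z:((onz(C,uv,z)[0]-p)@R*1e3).round(2)
v=np.uint8(red[60:130,300:350]*255)
print("yel tool",e(((x2.min()+x2.max())/2+290,y2.max()-5),.078))
cv2.imwrite("pics/d.png",cv2.resize(im[50:160,280:380],None,fx=5,fy=5,interpolation=cv2.INTER_CUBIC))
E
```

```text
time: 18.5
position: [0.5596, 0.0397, 0.0283]
eef_rot: [[-0.986, -0.166, -0.001], [-0.166, 0.986, -0.0], [0.001, -0.0, -1.0]]
wrist_force: [-7.3, 2.9, 0.6]
grip_width: 0.0152
tcp [0.55962382 0.03974784 0.02829941] F [-7.3  2.9  0.6] 0.015192656660795395
yel [307, 126, 43, 22, 789] [327.9 136.8]
red [310, 63, 33, 60, 1920] [326.  92.]
or [388, 316, 26, 42, 575] [400.8 332.1]
[(92, np.int64(310), np.int64(342)), (96, np.int64(310), np.int64(342)), (100, np.int64(310), np.int64(342)), (104, np.int64(310), np.int64(342)), (108, np.int64(311), np.int64(342)), (112, np.int64(310), np.int64(341)), (116, np.int64(311), np.int64(341)), (120, np.int64(311), np.int64(340))]
yel cols 307 349 126 147
yel tool [ 64.24   1.36 -49.61]
```

View pics/d.png

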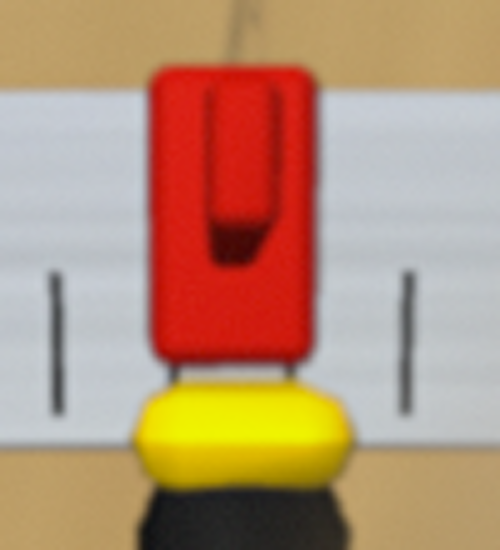

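The flag top (col 328.4) and yellow tip (col 328.8) agree to well under 1 mm. The lever is still at its stop and the spring is still held, so I hand in.

```bash
python3 -c "
from rig import robot
print(robot.sign_off())"
```

```text
the job is handed in; nothing more can be done
None
```

The bench stand is set up and handed in at about 18.6 s of the 64 s allowed; sign-off gave no verdict. The ring weight lies on the post and is released. The leg is held on its mark, and the cam lever is shut.

**Last checks**
- **Ring:** it lay flat round the post in the wrist and scene pictures taken after release. I did not image it again after that.
- **Leg on the mark:** yellow tip and flag top agree to under 1 mm in the wrist view. The sideways force (2.9 N measured) is consistent with the spring resting on the rear finger; the handle is straddled, not clamped.
- **Lever:** I judged it shut from the force, which rose to 25 N with the tool no longer advancing, and then backed the push off to about 7 N. The joint itself cannot be read, so this was not measured directly.
- **Bystanders:** the bell, hex keys and grease tub were not approached, and I saw no sign that any had moved.

**What went wrong or disagreed**
- **First grasp missed:** the fingers closed above the ring. In the pictures the tips sit about 20–33 mm behind the reported TCP, depending on opening, so the stated tool length did not fit. I allowed for this, and the second grasp worked.
- **Grip width:** the gripper read 52 mm on the 54 mm ring.
- **Picture budget:** I viewed 14 pictures instead of 10, mostly because of the missed grasp.

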